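# Set out the bicycle bells by size

## Robot

A 6-joint arm with a two-finger parallel gripper is mounted at the origin on the work surface. World frame = base frame: x ahead of the robot, y to its left, z up, the work surface at z = 0. Lengths are in m, angles in degrees, forces in N, time in s.
With the tool pointing down it reaches from about 0.275 to 0.975 m from the base axis. Payload 8.4 kg.
Tool frame: the origin (TCP) lies midway between the tips of the shut fingers; the grasp point (between the pads) lies manip.tcp_to_grasp behind it (manip.tcp_to_grasp is the distance from the TCP to the grasp point, in m); z points along the fingers, y is the line along which they close (so a half turn about z gives the same grasp; the last joint's range is limited). The gripper opens to 92 mm and grips with 3 to 60 N. Pads are 20 mm wide; open, the fingers measure 128 mm over their backs; the gripper's body (75 mm by 189 mm) begins 69 mm behind the grasp point.
Start: joints at [65.466, 20.225, 93.587, -0, 66.188, -0.138], TCP at [0.258, 0.569, 0.215] pointing down, gripper open.
Joint ranges: [-150.9, 150.9], [-52.94, 120.26], [3.33, 152.33], [-74.26, 254.26], [0, 154.13], [-172.89, 172.89]. Speed limits (degrees/s): [127.2, 127.2, 159.86, 180, 180, 180].

## Interface

Orientations are given as [roll, pitch, yaw] about the fixed x, y, z axes, in that order (R = Rz(yaw) Ry(pitch) Rx(roll)).
In Python, from plant import manip gives the robot as it stands. The module is installed in compiled form; this text tells all that it offers.
- The arm moves only by the tool apply_moves, never from a script. Its argument "steps" is a list of rows, each a list of 3 entries, a list of its own where there are three numbers: the shift along the tool's x, y, z scaled (see below), then the turn about the tool's z scaled (see below), then the finger opening in mm, from 0 to 91.9. In form: [[[x, y, z], turn, grip], ...]. A call has 1 to 10 rows; each row shifts and turns the commanded pose from where the row before left it, along the tool's axes as they then stand; what a row does not reach is not made up. The controller multiplies each number of a shift by 500 mm and each number of a turn by 180 degrees. A row lasts 1/10 s, in which the tool goes at most 50 mm and 8.59 degrees, less where a joint would pass 70% of its speed; a pose out of reach is approached as far as the arm can. A call with a number of a shift or a turn outside -1 to 1 is refused whole. A call with a gripper value outside its range is refused whole. The fingers move at their own pace and stop on an object; "squeeze" is the grip in N (left out, the last holds). Time passes only in rows, so rows that do not move let the fingers close. It gives the time, the measured TCP pose, the force, the opening and the grip force at its end, in the units of the state.
- manip.observe(): the state, without advancing time (a new reading comes with each control period).
- manip.get_image(name): name is "scene" or "top"; returns a dict with "color" (480x640x3 uint8, blue, green, red), "fov_y" (degrees; the focal length in pixels is half the picture's height over the tangent of half this angle, whatever the lens; pixels are square), "cx", "cy" (the principal point, pixels), "k1" (the pictures are not rectified: a ray, as slopes to the right and down, at radius r is drawn at 1 + k1 r^2 times it, then the intrinsics apply), "eye" and "attitude" of the camera in the world. Camera axes: x right, y up, looking along -z (the intrinsics and any distortion apply to the point x, -y, -z); pixel columns grow to the right and rows downward; lengths in m; the calibration is good to about 2 mm. A picture is of the moment at which its call begins. There is no depth.
- manip.finish_job(): hands the job in; it is judged then, once.
The state is a dict: "clock": time; "q": joint angles; "dq": joint speeds; "joint_efforts": joint torques, N m; "ee_pos": TCP position; "orientation": TCP orientation; "ft_force": force on the tool from outside, world axes, zero at the start; "wrist_torque": the same for the moment, N m; "finger_gap": opening from 0.0 (shut) to 1.0 (fully open); "grip_force": force on a finger pad.
Only numpy, scipy, OpenCV 4.12 (cv2) and the standard library are available. Lean on these libraries where they do the work, as an engineer would, in place of code of your own. Each camera call takes 0.05 s, during which the arm holds its last target. There are 200 camera calls.

## Task

Set the four brass bell domes out for sale on the blue board, one centred on each round mark, in order of size along the row: the smallest on the red mark, then each next larger one, up to the largest on the white mark at the other end. Leave them standing dome up and let go of them, and leave the green jar and the black pedal where they are.

Things in the scene. Friction and masses are not known exactly. Their poses are not given: they have to be found in the camera images.
- bell_1: the smallest of four brass bicycle bell domes: round, solid, 28 mm in diameter, 20 mm tall, standing dome up on the bench (z = 0). Origin at the centre of its flat underside, z up. Its lowest 14 mm is an upright cylindrical skirt of the full diameter, to be gripped; above that it rounds off to a small dark screw. Mass 20 to 210 g
- bell_2: the second smallest of four brass bicycle bell domes: round, solid, 40 mm in diameter, 26 mm tall, standing dome up on the bench (z = 0). Origin at the centre of its flat underside, z up. Its lowest 14 mm is an upright cylindrical skirt of the full diameter, to be gripped; above that it rounds off to a small dark screw. Mass 20 to 210 g
- bell_3: the second largest of four brass bicycle bell domes: round, solid, 52 mm in diameter, 32 mm tall, standing dome up on the bench (z = 0). Origin at the centre of its flat underside, z up. Its lowest 14 mm is an upright cylindrical skirt of the full diameter, to be gripped; above that it rounds off to a small dark screw. Mass 20 to 210 g
- bell_4: the largest of four brass bicycle bell domes: round, solid, 64 mm in diameter, 38 mm tall, standing dome up on the bench (z = 0). Origin at the centre of its flat underside, z up. Its lowest 14 mm is an upright cylindrical skirt of the full diameter, to be gripped; above that it rounds off to a small dark screw. Mass 20 to 210 g
- mark_red: the red mark: painted disc, 68 mm in diameter and paper-thin (nothing to bump), on top of a fixed blue board 10 mm thick, 90 mm wide and 340 mm long; the four marks lie in one straight row along the board, 85 mm apart. Origin at the disc's centre at the board's top surface, 10 mm above the bench; z up. It is always at one end of the row, either the left or the right end
- mark_mid_a: one of the two white middle marks: painted disc, 68 mm in diameter and paper-thin (nothing to bump), on top of a fixed blue board 10 mm thick, 90 mm wide and 340 mm long; the four marks lie in one straight row along the board, 85 mm apart. Origin at the disc's centre at the board's top surface, 10 mm above the bench; z up. It may be next to the red mark or next to the far end mark
- mark_mid_b: the other white middle mark: painted disc, 68 mm in diameter and paper-thin (nothing to bump), on top of a fixed blue board 10 mm thick, 90 mm wide and 340 mm long; the four marks lie in one straight row along the board, 85 mm apart. Origin at the disc's centre at the board's top surface, 10 mm above the bench; z up. It may be next to the red mark or next to the far end mark
- mark_far: the white mark at the end of the row away from the red one: painted disc, 68 mm in diameter and paper-thin (nothing to bump), on top of a fixed blue board 10 mm thick, 90 mm wide and 340 mm long; the four marks lie in one straight row along the board, 85 mm apart. Origin at the disc's centre at the board's top surface, 10 mm above the bench; z up. 
- jar: bystander: loose green plastic valve cap jar with a white cap, 56 mm in diameter, 60 mm tall, upright on the bench beyond one end of the board. Origin at the centre of its underside
- pedal: bystander: loose black iron bicycle pedal lying flat on the bench beyond the other end of the board, about 105 x 72 x 28 mm. Origin at the centre of its underside
Not all that is in view belongs to the job. Leave any turquoise look-alike of the bell_1 alone.

How it is judged (in metres and radians):
At the end, for the whole second after the job is handed in: Counting along the row from the red mark, the smallest, second smallest, second largest and largest bell each stand on their own mark, centre within 12 mm of the mark's centre, underside on the board (within 5 mm), upright within 0.12 rad, released and at rest (horizontal distance between bell_1 and mark_red below 0.012 m and z of bell_1 in the frame of mark_red between -0.005 and 0.005 m and horizontal distance between bell_4 and mark_far below 0.012 m and z of bell_4 in the frame of mark_far between -0.005 and 0.005 m and ((horizontal distance between mark_mid_a and mark_red below 0.12 m and horizontal distance between bell_2 and mark_mid_a below 0.012 m and z of bell_2 in the frame of mark_mid_a between -0.005 and 0.005 m and horizontal distance between bell_3 and mark_mid_b below 0.012 m and z of bell_3 in the frame of mark_mid_b between -0.005 and 0.005 m) or (horizontal distance between mark_mid_b and mark_red below 0.12 m and horizontal distance between bell_2 and mark_mid_b below 0.012 m and z of bell_2 in the frame of mark_mid_b between -0.005 and 0.005 m and horizontal distance between bell_3 and mark_mid_a below 0.012 m and z of bell_3 in the frame of mark_mid_a between -0.005 and 0.005 m)) and angle between each of bell_1, bell_2, bell_3, bell_4's own z axis and vertical below 0.12 rad and linear speed of each of bell_1, bell_2, bell_3, bell_4 below 0.02 m/s and angular speed of each of bell_1, bell_2, bell_3, bell_4 below 0.3 rad/s and contact force between the fingers and bell_1 below 0.05 N and contact force between the fingers and bell_2 below 0.05 N and contact force between the fingers and bell_3 below 0.05 N and contact force between the fingers and bell_4 below 0.05 N); the robot touches nothing.
It fails at once if the green jar is moved by more than 30 mm or tipped over (distance of jar from where it was at the start of the episode above 0.03 m or angle between jar's own z axis and vertical above 0.5 rad).
It fails at once if the black pedal is moved by more than 30 mm or tipped over (distance of pedal from where it was at the start of the episode above 0.03 m or angle between pedal's own z axis and vertical above 0.5 rad).
It also fails if it takes over 96 s, if anything falls off the work surface, if the arm or the gripper's body presses on something with over 40 N, if the wrist force passes 120 N, or if a joint passes its speed limit or range.

## Working session

There is one attempt and no reset: what is moved stays moved. The work goes in short steps, Python scripts to look and compute and a tool call to move; the robot and the scene stay as the last step left them, time stands still between calls to the robot, and variables do not carry over. Pictures are saved under pics/ and viewed, at most 14 in all, crops included, and the job is handed in when it is done.

Besides the shell and the picture viewer there is one more tool, called after "Request:" in YAML: its name, and indented under it one key for each argument. apply_moves: Moves the arm, as the interface text tells. Shifts and turns lie within -1 to 1; 1 stands for 500 mm of shift or 180 degrees of turn. Its arguments: {"type":"object","properties":{"steps":{"type":"array"},"squeeze":{"type":"number"}},"required":["steps"]}

```bash
mkdir -p pics
cat > h.py <<'E'
import numpy as np, cv2
from plant import manip
from scipy.spatial.transform import Rotation as R
def rot(a):
    a=np.array(a,float)
    return a if a.shape==(3,3) else R.from_euler('xyz',a,degrees=True).as_matrix() if a.size==3 else R.from_quat(a).as_matrix()
def ray(im,uv):
    f=240/np.tan(np.radians(im['fov_y'])/2)
    K=np.array([[f,0,im['cx']],[0,f,im['cy']],[0,0,1]])
    p=cv2.undistortPoints(np.array(uv,float).reshape(-1,1,2),K,np.array([im['k1'],0,0,0,0.]),None,None,None)[:,0] if 0 else cv2.undistortPoints(np.array(uv,float).reshape(-1,1,2),K,np.array([im['k1'],0,0,0,0.]))[:,0]
    return np.array(im['eye']),np.c_[p[:,0],-p[:,1],-np.ones(len(p))]@rot(im['attitude']).T
def onplane(im,uv,z):
    e,d=ray(im,uv); return e+d*((z-e[2])/d[:,2])[:,None]
def tri(i1,u1,i2,u2):
    e1,d1=ray(i1,[u1]);e2,d2=ray(i2,[u2]);d1=d1[0];d2=d2[0]
    s=np.linalg.lstsq(np.c_[d1,-d2],e2-e1,rcond=None)[0]
    a=e1+s[0]*d1;b=e2+s[1]*d2
    return (a+b)/2,np.linalg.norm(a-b)
E
python3 - <<'E'
from h import *
print(manip.tcp_to_grasp, manip.observe())
for n in('scene','top'):
    i=manip.get_image(n);cv2.imwrite(f'pics/{n}0.png',i['color']);print({k:v for k,v in i.items() if k!='color'})
E
```

```text
0.0187 {'clock': 0.0, 'q': array([ 6.54652984e+01,  2.02616233e+01,  9.36281255e+01, -2.15596659e-03,
        6.61900258e+01, -1.37334983e-01]), 'dq': array([ 0.06004926, -0.02768888, -0.00433442,  0.02376953,  0.01395529,
       -0.04129438]), 'joint_efforts': array([-1.02572514e-03, -5.93830168e+01, -3.34216297e+01,  6.97071897e-02,
        2.34177208e-02, -1.18450548e-04]), 'ee_pos': array([0.25796557, 0.568729  , 0.21388022]), 'orientation': array([-1.79920221e+02,  1.78003648e-03,  1.55603506e+02]), 'ft_force': array([0.22843624, 0.1409615 , 1.15022348]), 'wrist_torque': array([-0.03798255,  0.00427654,  0.05142466]), 'grip_force': 0.0, 'finger_gap': 0.9985674111879571}
{'fov_y': 46.41502374106514, 'cx': 315.207016455462, 'cy': 235.85385480983572, 'k1': -0.07333918424846146, 'eye': array([ 0.87296517, -0.55952247,  0.80464825]), 'attitude': array([41.27177727,  0.17075605, 31.19509929])}
{'fov_y': 49.903402229038825, 'cx': 333.55258711875854, 'cy': 243.00466637457922, 'k1': 0.04451236729712749, 'eye': array([ 0.43258974, -0.01664812,  1.02700482]), 'attitude': array([  6.65978295,  -0.18515492, -90.49430341])}
```

View pics/scene0.png

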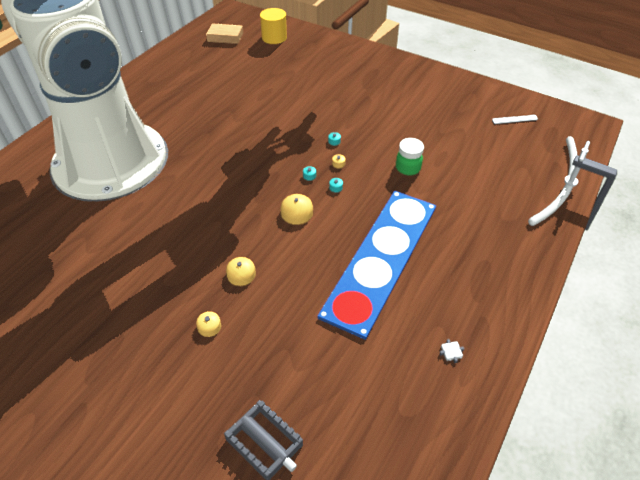

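View pics/top0.png

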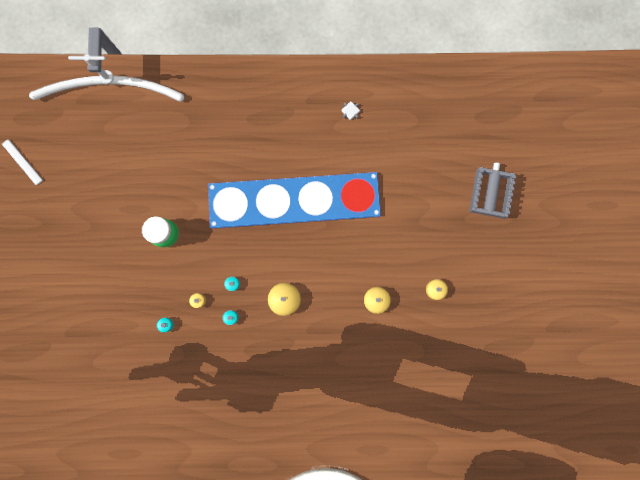

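The scene view shows brass bells at (338,161), (297,209), (241,271) and (208,324), and the board from (352,308) red to (408,211) white. The top view shows the bells at (197,300), (284,299), (377,300) and (437,289), with red at (357,195). The smallest bell has three turquoise decoys around it.

```bash
cat >> h.py <<'E'
def blobs(im,lo,hi,amin=40,roi=None):
    m=cv2.inRange(cv2.cvtColor(im['color'],cv2.COLOR_BGR2HSV),lo,hi)
    if roi: k=np.zeros_like(m);x0,y0,x1,y1=roi;k[y0:y1,x0:x1]=255;m&=k
    cs,_=cv2.findContours(m,cv2.RETR_EXTERNAL,cv2.CHAIN_APPROX_NONE)
    return [c for c in cs if cv2.contourArea(c)>amin]
def cen(c): M=cv2.moments(c); return np.array([M['m10'],M['m01']])/M['m00']
BR=((18,90,60),(32,255,255)); TQ=((82,120,60),(98,255,255)); RED=((0,200,120),(6,255,255)); WH=((0,0,200),(180,40,255)); 
def screw(im,c):
    # dark pixels inside bell hull, centre part
    h=cv2.convexHull(c);m=np.zeros(im['color'].shape[:2],np.uint8);cv2.fillConvexPoly(m,h,255);m=cv2.erode(m,np.ones((3,3)))
    hsv=cv2.cvtColor(im['color'],cv2.COLOR_BGR2HSV); d=(m>0)&((hsv[...,1]<110)&(hsv[...,2]<190)|(hsv[...,2]<90))
    y,x=np.nonzero(d); return np.array([x.mean(),y.mean()]) if len(x) else np.array([np.nan]*2), len(x)
E
python3 - <<'E'
from h import *
ims={n:manip.get_image(n) for n in('scene','top')}
rois={'scene':(190,130,445,350),'top':(140,165,470,345)}
S={}
for n,im in ims.items():
    b=blobs(im,*BR,roi=rois[n]); w=blobs(im,*WH,amin=300,roi=(325,190,445,340) if n=='scene' else (205,165,385,235)); r=blobs(im,*RED,amin=300,roi=rois[n])
    b.sort(key=lambda c:cen(c)[0],reverse=(n=='scene')); m=r+sorted(w,key=lambda c:cen(c)[0],reverse=(n=='top'))
    S[n]=(b,m,blobs(im,*TQ,roi=rois[n]))
    print(n,len(b),[(cen(c).round(1),cv2.contourArea(c),screw(im,c)) for c in b],[cen(c).round(1) for c in m])
s,t=ims['scene'],ims['top']
for a,b in zip(S['scene'][0],S['top'][0]):
    print('screw',tri(s,screw(s,a)[0],t,screw(t,b)[0]),'cen',tri(s,cen(a),t,cen(b)))
P=[]
for a,b in zip(S['scene'][1],S['top'][1]):
    print('mark',tri(s,cen(a),t,cen(b)),onplane(t,cen(b),.01),onplane(s,cen(a),.01))
for c in S['top'][2]: print('tq',onplane(t,cen(c),.01))
E
```

```text
scene 4 [(array([338.3, 160.8]), 139.0, (array([338.125, 157.125]), 8)), (array([296.4, 208.9]), 761.5, (array([295.7, 199.7]), 10)), (array([240.4, 271. ]), 643.5, (array([238.71428571, 263.5       ]), 14)), (array([208.2, 323.7]), 470.5, (array([206.78947368, 318.36842105]), 19))] [array([372.1, 271.9]), array([390.5, 240. ]), array([407.1, 211. ])]
top 4 [(array([197. , 300.2]), 179.0, (array([196.14285714, 300.07142857]), 14)), (array([283.7, 298.9]), 814.5, (array([282.86666667, 298.53333333]), 15)), (array([376.7, 299.8]), 534.0, (array([378.1875, 299.5   ]), 16)), (array([436.4, 289.2]), 335.0, (array([438.5, 289. ]), 12))] [array([315. , 197.9]), array([272.6, 200.8]), array([230. , 203.8])]
screw (array([0.44084345, 0.24513517, 0.01982693]), np.float64(0.0012509592929308387)) cen (array([0.44071347, 0.24646806, 0.00855192]), np.float64(0.001104840804381749))
screw (array([0.44189635, 0.07629288, 0.03688788]), np.float64(0.0012776254864319027)) cen (array([0.44168086, 0.07738976, 0.01020556]), np.float64(0.0008534391893742093))
screw (array([ 0.43859354, -0.10576984,  0.03266
[... 204 characters left out ...]
6786754014856)) cen (array([ 0.45797275, -0.22237984,  0.00945228]), np.float64(0.0011045521720834174))
mark (array([0.64203715, 0.01501061, 0.01042414]), np.float64(0.0013336636107465964)) [[0.6426819  0.01541101 0.01      ]] [[0.64141716 0.01484583 0.01      ]]
mark (array([0.63677317, 0.09985557, 0.01051702]), np.float64(0.0012382414245556562)) [[0.63739985 0.10027652 0.01      ]] [[0.63616611 0.09982347 0.01      ]]
mark (array([0.6313924 , 0.18478103, 0.01049123]), np.float64(0.0010155383111909542)) [[0.6319203 0.18518   0.01     ]] [[0.63087822 0.18484077 0.01      ]]
tq [[0.3951622  0.30752078 0.01      ]]
tq [[0.40748583 0.181401   0.01      ]]
tq [[0.47291816 0.17915714 0.01      ]]
```

Request:
apply_moves:
  steps:
    - [[0, 0, 0], 0.0456, 91]
    - [[0, 0, 0], 0.0456, 91]
    - [[0, 0, 0], 0.0456, 91]
    - [[0, 0, 0], 0.0456, 91]
    - [[0, 0, 0], 0.0456, 91]
    - [[0, 0, 0], 0.0456, 91]
    - [[0, 0, 0], 0.0456, 91]
    - [[0, 0, 0], 0.0456, 91]
    - [[0, 0, 0], 0, 91]
  squeeze: 20

```text
clock: 1.1
ee_pos: [0.2581, 0.5691, 0.2144]
orientation: [-180.0, 0.0, 89.8]
ft_force: [0.6, -0.1, -0.3]
finger_gap: 0.994
grip_force: 0.0
```

Request:
apply_moves:
  steps:
    - [[-0.081, 0.0457, 0], 0, 91]
    - [[-0.081, 0.0457, 0], 0, 91]
    - [[-0.081, 0.0457, 0], 0, 91]
    - [[-0.081, 0.0457, 0], 0, 91]
    - [[-0.081, 0.0457, 0], 0, 91]
    - [[-0.081, 0.0457, 0], 0, 91]
    - [[-0.081, 0.0457, 0], 0, 91]
    - [[-0.081, 0.0457, 0], 0, 91]
    - [[0, 0, 0.08], 0, 60]
    - [[0, 0, 0.08], 0, 60]

```text
clock: 2.1
ee_pos: [0.4425, 0.2441, 0.1349]
orientation: [179.8, -0.1, 90.0]
ft_force: [0.5, 0.1, -0.9]
finger_gap: 0.84
grip_force: 0.0
```

Request:
apply_moves:
  steps:
    - [[0.002, -0.003, 0.06], 0, 60]
    - [[0, 0, 0.06], 0, 60]
    - [[0, 0, 0.06], 0, 60]
    - [[0, 0, 0.05], 0, 60]
    - [[0, 0, 0.03], 0, 60]
    - [[0, 0, 0], 0, 60]
    - [[0, 0, 0], 0, 15]
    - [[0, 0, 0], 0, 15]
    - [[0, 0, 0], 0, 15]
    - [[0, 0, 0], 0, 15]

```text
clock: 3.1
ee_pos: [0.4397, 0.2463, 0.0054]
orientation: [179.9, -0.0, 90.0]
ft_force: [0.8, -0.1, -0.9]
finger_gap: 0.326
grip_force: 0.0
```

Request:
apply_moves:
  steps:
    - [[0, 0, 0], 0, 15]
    - [[0, 0, 0], 0, 15]
    - [[0, 0, 0], 0, 15]

```text
clock: 3.4
ee_pos: [0.4396, 0.2463, 0.0053]
orientation: [179.9, -0.0, 90.0]
ft_force: [-0.3, -0.3, 7.2]
finger_gap: 0.296
grip_force: 20.0
```

Request:
apply_moves:
  steps:
    - [[0, 0, -0.04], 0, 15]
    - [[0, 0, -0.06], 0, 15]
    - [[0, 0, -0.06], 0, 15]
    - [[0, 0, -0.03], 0, 15]
    - [[0, 0, 0], 0, 15]

```text
clock: 3.9
ee_pos: [0.4405, 0.2468, 0.1017]
orientation: [179.8, -0.1, 89.9]
ft_force: [-0.2, -0.7, -0.9]
finger_gap: 0.296
grip_force: 20.0
```

Request:
apply_moves:
  steps:
    - [[-0.03, 0.02, 0], 0, 15]
    - [[-0.07, 0.046, 0], 0, 15]
    - [[-0.07, 0.046, 0], 0, 15]
    - [[-0.07, 0.046, 0], 0, 15]
    - [[-0.07, 0.046, 0], 0, 15]
    - [[-0.07, 0.046, 0], 0, 15]
    - [[-0.07, 0.046, 0], 0, 15]
    - [[-0.07, 0.046, 0], 0, 15]
    - [[-0.07, 0.046, 0], 0, 15]
    - [[-0.04, 0.027, 0], 0, 15]

```text
clock: 4.9
ee_pos: [0.6471, -0.0719, 0.098]
orientation: [-180.0, 0.0, 89.9]
ft_force: [-0.1, 0.3, -0.6]
finger_gap: 0.292
grip_force: 20.0
```

Request:
apply_moves:
  steps:
    - [[0, 0, 0], 0, 15]
    - [[0, 0, 0], 0, 15]

```text
clock: 5.1
ee_pos: [0.6452, -0.0693, 0.098]
orientation: [-179.9, -0.0, 89.9]
ft_force: [0.6, 0.4, -0.6]
finger_gap: 0.294
grip_force: 20.0
```

Request:
apply_moves:
  steps:
    - [[0, 0.002, 0.05], 0, 15]
    - [[0, 0, 0.05], 0, 15]
    - [[0, 0, 0.04], 0, 15]
    - [[0, 0, 0.016], 0, 15]
    - [[0, 0, 0.006], 0, 15]
    - [[0, 0, 0], 0, 15]
    - [[0, 0, 0], 0, 15]

```text
clock: 5.8
ee_pos: [0.6479, -0.069, 0.0196]
orientation: [179.9, 0.0, 90.0]
ft_force: [0.2, 0.1, -0.5]
finger_gap: 0.29
grip_force: 20.0
```

Request:
apply_moves:
  steps:
    - [[0, 0, 0.004], 0, 15]
    - [[0, 0, 0.003], 0, 15]
    - [[0, 0, 0], 0, 15]

```text
clock: 6.1
ee_pos: [0.6476, -0.0693, 0.0154]
orientation: [180.0, 0.0, 89.9]
ft_force: [-0.5, -1.2, 0.3]
finger_gap: 0.292
grip_force: 20.0
```

Request:
apply_moves:
  steps:
    - [[0, 0, 0], 0, 60]
    - [[0, 0, 0], 0, 60]
    - [[0, 0, 0], 0, 60]
    - [[0, 0, -0.04], 0, 60]
    - [[0, 0, -0.07], 0, 60]
    - [[0, 0, -0.05], 0, 60]
    - [[0, 0, 0], 0, 80]

```text
clock: 6.8
ee_pos: [0.6498, -0.0695, 0.0989]
orientation: [179.7, 0.0, 89.9]
ft_force: [0.6, 0.2, 0.0]
finger_gap: 0.717
grip_force: 0.0
```

Request:
apply_moves:
  steps:
    - [[-0.044, -0.054, 0], 0, 80]
    - [[-0.0527, -0.065, 0], 0, 80]
    - [[-0.0527, -0.065, 0], 0, 80]
    - [[-0.0527, -0.065, 0], 0, 80]
    - [[-0.0527, -0.065, 0], 0, 80]
    - [[-0.0527, -0.065, 0], 0, 80]
    - [[0, 0, 0], 0, 80]
    - [[0, 0, 0], 0, 80]

```text
clock: 7.6
ee_pos: [0.457, -0.2232, 0.0946]
orientation: [-180.0, -0.0, 89.8]
ft_force: [-0.9, 0.2, -0.4]
finger_gap: 0.871
grip_force: 0.0
```

Run:
```python
from h import *
i=manip.get_image('top');print(manip.observe()['ee_pos'])
s=manip.get_image('scene');print(manip.observe()['ee_pos'])
cv2.imwrite('pics/scene1.png',s['color'])
for n,im,roi in(('s',s,(320,190,445,340)),('t',i,(205,165,385,235))):
    for c in blobs(im,*BR,roi=roi): print(n,cen(c),screw(im,c),onplane(im,cen(c),.019),onplane(im,[screw(im,c)[0]],.03))
```

```text
[ 0.45783666 -0.22274337  0.09476814]
[ 0.45828703 -0.2224521   0.09482402]
s [351.35217903 305.43580683] (array([352.53333333, 300.86666667]), 15) [[ 0.64684361 -0.07297352  0.019     ]] [[ 0.64727331 -0.07071184  0.03      ]]
t [357.08553459 193.56100629] (array([357.46153846, 192.84615385]), 13) [[ 0.64887763 -0.06858164  0.019     ]] [[ 0.64794205 -0.06877405  0.03      ]]
```

Request:
apply_moves:
  steps:
    - [[0, 0, 0.05], 0, 80]
    - [[0, 0, 0.06], 0, 80]
    - [[0, 0, 0.05], 0, 80]
    - [[0, 0, 0.02], 0, 80]
    - [[0, 0, 0], 0, 30]
    - [[0, 0, 0], 0, 30]
    - [[0, 0, 0], 0, 30]
    - [[0, 0, 0], 0, 30]
    - [[0, 0, 0], 0, 30]
    - [[0, 0, 0], 0, 30]

```text
clock: 8.7
ee_pos: [0.4581, -0.223, 0.0058]
orientation: [179.9, 0.0, 89.9]
ft_force: [0.0, 0.6, 5.4]
finger_gap: 0.422
grip_force: 20.0
```

Request:
apply_moves:
  steps:
    - [[0, 0, 0], 0, 25]
    - [[0, 0, 0], 0, 25]

```text
clock: 8.9
ee_pos: [0.458, -0.223, 0.0057]
orientation: [179.9, 0.0, 89.9]
ft_force: [-0.5, 0.3, 7.2]
finger_gap: 0.425
grip_force: 20.0
```

Request:
apply_moves:
  steps:
    - [[0, 0, -0.04], 0, 25]
    - [[0, 0, -0.06], 0, 25]
    - [[0, 0, -0.06], 0, 25]
    - [[0, 0, -0.03], 0, 25]

```text
clock: 9.3
ee_pos: [0.4584, -0.2232, 0.1024]
orientation: [179.9, 0.1, 89.9]
ft_force: [0.2, -0.8, -1.4]
finger_gap: 0.424
grip_force: 20.0
```

Request:
apply_moves:
  steps:
    - [[0.04, 0.031, 0], 0, 25]
    - [[0.0623, 0.0481, 0], 0, 25]
    - [[0.0623, 0.0481, 0], 0, 25]
    - [[0.0623, 0.0481, 0], 0, 25]
    - [[0.0623, 0.0481, 0], 0, 25]
    - [[0.0623, 0.0481, 0], 0, 25]
    - [[0.0623, 0.0481, 0], 0, 25]
    - [[0.0623, 0.0481, 0], 0, 25]
    - [[0, 0, 0], 0, 25]
    - [[0, 0, 0], 0, 25]

```text
clock: 10.3
ee_pos: [0.6414, 0.0157, 0.0996]
orientation: [-179.9, 0.0, 90.0]
ft_force: [0.3, -1.2, -1.1]
finger_gap: 0.421
grip_force: 20.0
```

Request:
apply_moves:
  steps:
    - [[0, 0, 0.05], 0, 25]
    - [[0, 0, 0.05], 0, 25]
    - [[0, 0, 0.04], 0, 25]
    - [[0, 0, 0.014], 0, 25]
    - [[0, 0, 0], 0, 25]
    - [[0, 0, 0], 0, 25]

```text
clock: 10.9
ee_pos: [0.642, 0.0146, 0.0239]
orientation: [180.0, 0.0, 89.9]
ft_force: [-0.8, -0.1, -0.7]
finger_gap: 0.424
grip_force: 20.0
```

Target z ≈ 0.0160, so about 8 mm to go.

Request:
apply_moves:
  steps:
    - [[0, 0, 0.009], 0, 25]
    - [[0, 0, 0.005], 0, 25]
    - [[0, 0, 0.002], 0, 25]
    - [[0, 0, 0], 0, 25]

```text
clock: 11.3
ee_pos: [0.6419, 0.0151, 0.0158]
orientation: [180.0, 0.0, 89.9]
ft_force: [-1.5, 0.3, 4.8]
finger_gap: 0.421
grip_force: 20.0
```

Request:
apply_moves:
  steps:
    - [[0, 0, 0], 0, 75]
    - [[0, 0, 0], 0, 75]
    - [[0, 0, 0], 0, 75]
    - [[0, 0, -0.04], 0, 75]
    - [[0, 0, -0.07], 0, 75]
    - [[0, 0, -0.05], 0, 75]
    - [[0, 0, 0], 0, 85]

```text
clock: 12.0
ee_pos: [0.6443, 0.0152, 0.0988]
orientation: [179.7, -0.0, 89.9]
ft_force: [0.1, 0.6, 0.8]
finger_gap: 0.88
grip_force: 0.0
```

Request:
apply_moves:
  steps:
    - [[-0.0242, -0.0407, 0], 0, 85]
    - [[-0.0362, -0.061, 0], 0, 85]
    - [[-0.0362, -0.061, 0], 0, 85]
    - [[-0.0362, -0.061, 0], 0, 85]
    - [[-0.0362, -0.061, 0], 0, 85]
    - [[-0.0362, -0.061, 0], 0, 85]
    - [[-0.0362, -0.061, 0], 0, 85]
    - [[0, 0, 0], 0, 85]
    - [[0, 0, 0], 0, 85]

```text
clock: 12.9
ee_pos: [0.4378, -0.1056, 0.0947]
orientation: [-180.0, -0.0, 89.9]
ft_force: [0.4, 0.2, 0.3]
finger_gap: 0.927
grip_force: 0.0
```

Run:
```python
from h import *
i=manip.get_image('top');print(manip.observe()['ee_pos'])
for c in blobs(i,*BR,roi=(205,165,385,235)): print(onplane(i,cen(c),.019))
```

```text
[ 0.43872939 -0.10543532  0.09490662]
[[0.64251082 0.01589305 0.019     ]]
[[ 0.64887169 -0.06849585  0.019     ]]
```

Request:
apply_moves:
  steps:
    - [[0, 0, 0.05], 0, 85]
    - [[0, 0, 0.06], 0, 85]
    - [[0, 0, 0.05], 0, 85]
    - [[0, 0, 0.02], 0, 85]
    - [[0, 0, 0], 0, 85]
    - [[0, 0, 0], 0, 40]
    - [[0, 0, 0], 0, 40]
    - [[0, 0, 0], 0, 40]
    - [[0, 0, 0], 0, 40]
    - [[0, 0, 0], 0, 40]

```text
clock: 13.95
ee_pos: [0.4386, -0.1055, 0.0057]
orientation: [179.9, 0.0, 89.9]
ft_force: [-0.6, 1.1, 5.1]
finger_gap: 0.556
grip_force: 20.0
```

Request:
apply_moves:
  steps:
    - [[0, 0, 0], 0, 40]
    - [[0, 0, 0], 0, 40]

```text
clock: 14.15
ee_pos: [0.4387, -0.1055, 0.0057]
orientation: [179.9, 0.0, 89.9]
ft_force: [-1.1, 0.2, 6.2]
finger_gap: 0.555
grip_force: 20.0
```

Request:
apply_moves:
  steps:
    - [[0, 0, -0.04], 0, 40]
    - [[0, 0, -0.06], 0, 40]
    - [[0, 0, -0.06], 0, 40]
    - [[0, 0, -0.03], 0, 40]

```text
clock: 14.55
ee_pos: [0.4391, -0.1056, 0.1023]
orientation: [179.9, 0.0, 89.9]
ft_force: [0.4, 0.5, -0.6]
finger_gap: 0.553
grip_force: 20.0
```

Request:
apply_moves:
  steps:
    - [[0.04, 0.0386, 0], 0, 40]
    - [[0.053, 0.0511, 0], 0, 40]
    - [[0.053, 0.0511, 0], 0, 40]
    - [[0.053, 0.0511, 0], 0, 40]
    - [[0.053, 0.0511, 0], 0, 40]
    - [[0.053, 0.0511, 0], 0, 40]
    - [[0.053, 0.0511, 0], 0, 40]
    - [[0.053, 0.0511, 0], 0, 40]
    - [[0, 0, 0], 0, 40]
    - [[0, 0, 0], 0, 40]

```text
clock: 15.55
ee_pos: [0.6361, 0.1002, 0.0995]
orientation: [-179.9, 0.0, 90.0]
ft_force: [-0.4, -0.6, -0.8]
finger_gap: 0.555
grip_force: 20.0
```

Request:
apply_moves:
  steps:
    - [[0, 0, 0.05], 0, 40]
    - [[0, 0, 0.05], 0, 40]
    - [[0, 0, 0.04], 0, 40]
    - [[0, 0, 0.014], 0, 40]
    - [[0, 0, 0], 0, 40]
    - [[0, 0, 0], 0, 40]

```text
clock: 16.15
ee_pos: [0.6368, 0.0995, 0.024]
orientation: [180.0, -0.0, 89.9]
ft_force: [-0.8, 0.0, -0.5]
finger_gap: 0.555
grip_force: 20.0
```

Request:
apply_moves:
  steps:
    - [[0, 0, 0.009], 0, 40]
    - [[0, 0, 0.005], 0, 40]
    - [[0, 0, 0.002], 0, 40]
    - [[0, 0, 0], 0, 40]

```text
clock: 16.55
ee_pos: [0.6368, 0.0999, 0.0157]
orientation: [180.0, 0.0, 89.9]
ft_force: [-1.1, -0.5, 4.6]
finger_gap: 0.555
grip_force: 20.0
```

Request:
apply_moves:
  steps:
    - [[0, 0, 0], 0, 91]
    - [[0, 0, 0], 0, 91]
    - [[0, 0, 0], 0, 91]
    - [[0, 0, 0], 0, 91]
    - [[0, 0, -0.04], 0, 91]
    - [[0, 0, -0.07], 0, 91]
    - [[0, 0, -0.05], 0, 91]
    - [[0, 0, 0], 0, 91]

```text
clock: 17.35
ee_pos: [0.6391, 0.1003, 0.0988]
orientation: [179.7, -0.1, 89.9]
ft_force: [1.0, 0.3, -0.2]
finger_gap: 0.992
grip_force: 0.0
```

Request:
apply_moves:
  steps:
    - [[-0.0052, -0.043, 0], 0, 91]
    - [[-0.007, -0.0578, 0], 0, 91]
    - [[-0.007, -0.0578, 0], 0, 91]
    - [[-0.007, -0.0578, 0], 0, 91]
    - [[-0.007, -0.0578, 0], 0, 91]
    - [[-0.007, -0.0578, 0], 0, 91]
    - [[-0.007, -0.0578, 0], 0, 91]
    - [[0, 0, 0], 0, 91]
    - [[0, 0, 0], 0, 91]

```text
clock: 18.25
ee_pos: [0.4416, 0.0765, 0.0948]
orientation: [180.0, -0.0, 89.9]
ft_force: [0.6, 0.6, 0.4]
finger_gap: 0.991
grip_force: 0.0
```

Run:
```python
from h import *
i=manip.get_image('top');print(manip.observe()['ee_pos'])
for c in blobs(i,*BR,roi=(205,165,385,235)): print(onplane(i,cen(c),.019))
```

```text
[0.44254965 0.07665087 0.09502269]
[[0.64256595 0.015933   0.019     ]]
[[0.63754265 0.10097677 0.019     ]]
[[ 0.64891021 -0.06853158  0.019     ]]
```

Request:
apply_moves:
  steps:
    - [[0, 0, 0.05], 0, 91]
    - [[0, 0, 0.06], 0, 91]
    - [[0, 0, 0.05], 0, 91]
    - [[0, 0, 0.02], 0, 91]
    - [[0, 0, 0], 0, 91]
    - [[0, 0, 0], 0, 50]
    - [[0, 0, 0], 0, 50]
    - [[0, 0, 0], 0, 50]
    - [[0, 0, 0], 0, 50]
    - [[0, 0, 0], 0, 50]

```text
clock: 19.3
ee_pos: [0.4423, 0.0766, 0.0059]
orientation: [179.9, -0.0, 89.9]
ft_force: [0.1, -0.9, 7.1]
finger_gap: 0.684
grip_force: 20.0
```

Request:
apply_moves:
  steps:
    - [[0, 0, 0], 0, 50]
    - [[0, 0, 0], 0, 50]

```text
clock: 19.5
ee_pos: [0.4423, 0.0766, 0.0058]
orientation: [179.9, -0.0, 89.9]
ft_force: [-1.1, -0.7, 7.3]
finger_gap: 0.686
grip_force: 20.0
```

Request:
apply_moves:
  steps:
    - [[0, 0, -0.04], 0, 50]
    - [[0, 0, -0.06], 0, 50]
    - [[0, 0, -0.06], 0, 50]
    - [[0, 0, -0.03], 0, 50]

```text
clock: 19.9
ee_pos: [0.4425, 0.0767, 0.1024]
orientation: [179.8, -0.0, 89.9]
ft_force: [-0.1, 0.2, -1.6]
finger_gap: 0.681
grip_force: 20.0
```

Request:
apply_moves:
  steps:
    - [[0.0214, 0.0372, 0], 0, 50]
    - [[0.0325, 0.0568, 0], 0, 50]
    - [[0.0325, 0.0568, 0], 0, 50]
    - [[0.0325, 0.0568, 0], 0, 50]
    - [[0.0325, 0.0568, 0], 0, 50]
    - [[0.0325, 0.0568, 0], 0, 50]
    - [[0.0325, 0.0568, 0], 0, 50]
    - [[0, 0, 0], 0, 50]
    - [[0, 0, 0], 0, 50]

```text
clock: 20.8
ee_pos: [0.6303, 0.1845, 0.0995]
orientation: [-179.9, 0.0, 90.0]
ft_force: [0.4, -0.3, -3.0]
finger_gap: 0.686
grip_force: 20.0
```

Request:
apply_moves:
  steps:
    - [[0, 0, 0.05], 0, 50]
    - [[0, 0, 0.05], 0, 50]
    - [[0, 0, 0.04], 0, 50]
    - [[0, 0, 0.014], 0, 50]
    - [[0, 0, 0], 0, 50]
    - [[0, 0, 0], 0, 50]

```text
clock: 21.4
ee_pos: [0.6309, 0.1844, 0.024]
orientation: [180.0, -0.0, 89.9]
ft_force: [0.6, 0.1, -1.5]
finger_gap: 0.685
grip_force: 20.0
```

Then release, raise and retreat toward the robot for a clear view.

Request:
apply_moves:
  steps:
    - [[0, 0, 0.009], 0, 50]
    - [[0, 0, 0.005], 0, 50]
    - [[0, 0, 0.002], 0, 50]
    - [[0, 0, 0], 0, 50]

```text
clock: 21.8
ee_pos: [0.631, 0.1846, 0.0159]
orientation: [180.0, -0.0, 89.9]
ft_force: [-2.2, -0.0, 5.1]
finger_gap: 0.68
grip_force: 20.0
```

Request:
apply_moves:
  steps:
    - [[0, 0, 0], 0, 91]
    - [[0, 0, 0], 0, 91]
    - [[0, 0, 0], 0, 91]
    - [[0, 0, 0], 0, 91]
    - [[0, 0, -0.04], 0, 91]
    - [[0, 0, -0.07], 0, 91]
    - [[0, 0, -0.08], 0, 91]
    - [[0, 0, -0.06], 0, 91]

```text
clock: 22.6
ee_pos: [0.6313, 0.1846, 0.1423]
orientation: [179.9, -0.0, 89.9]
ft_force: [-0.2, -0.9, 0.2]
finger_gap: 0.99
grip_force: 0.0
```

Request:
apply_moves:
  steps:
    - [[0, -0.04, 0], 0, 91]
    - [[0, -0.07, 0], 0, 91]
    - [[0, -0.08, 0], 0, 91]
    - [[0, -0.08, 0], 0, 91]
    - [[0, -0.08, 0], 0, 91]
    - [[0, -0.08, 0], 0, 91]
    - [[0, 0, 0], 0, 91]
    - [[0, 0, 0], 0, 91]

```text
clock: 23.4
ee_pos: [0.4158, 0.185, 0.1405]
orientation: [179.9, -0.0, 90.0]
ft_force: [-0.3, 0.5, -0.4]
finger_gap: 0.99
grip_force: 0.0
```

Run:
```python
from h import *
t=manip.get_image('top');s=manip.get_image('scene');print(manip.observe()['ee_pos'])
cv2.imwrite('pics/end.png',np.hstack([cv2.resize(t['color'][140:300,140:540],(800,320))[:, :400],cv2.resize(s['color'][120:440,200:520],(400,320))]))
B={n:sorted(blobs(im,*BR,roi=r),key=lambda c:cen(c)[0],reverse=n=='t') for n,im,r in(('s',s,(320,190,445,340)),('t',t,(205,165,385,235)))}
for a,b in zip(B['s'],B['t']): print(tri(s,cen(a),t,cen(b)),tri(s,screw(s,a)[0],t,screw(t,b)[0]))
```

```text
[0.41721187 0.18511577 0.14051913]
(array([ 0.64766038, -0.07009742,  0.01571135]), np.float64(0.004757867449004337)) (array([ 0.64769611, -0.06948535,  0.02867367]), np.float64(0.0019296937533867127))
(array([0.64195127, 0.01502298, 0.01447449]), np.float64(0.003935796987346661)) (array([0.6419913 , 0.01509397, 0.03465605]), np.float64(0.0018102348896927116))
(array([0.63687866, 0.10053648, 0.01993378]), np.float64(0.0010145349274527401)) (array([0.63687155, 0.10028905, 0.04064658]), np.float64(0.002023278350563745))
(array([0.63105032, 0.18500229, 0.02108083]), np.float64(0.00039456047094628275)) (array([0.63113927, 0.18491267, 0.04632681]), np.float64(0.001796663693021038))
```

View pics/end.png

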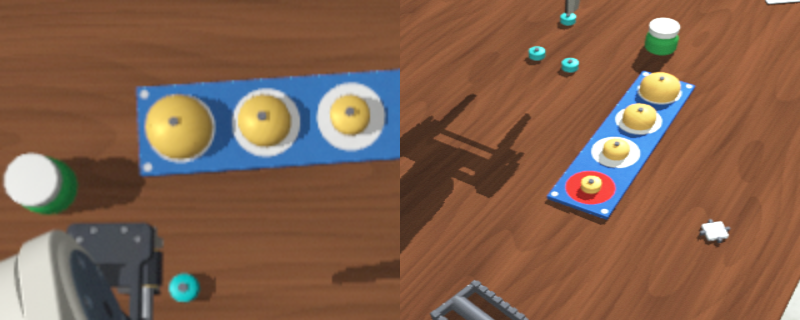

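The end view shows all four bells upright and centred on their marks in size order, with the smallest on red (composite 590,185) and the largest at the far end (660,88). The jar and pedal look undisturbed, and the gripper is well clear.

```bash
python3 -c "
from plant import manip
print(manip.finish_job())"
```

```text
the job is handed in; nothing more can be done
None
```

The four bells stand on their marks in size order, smallest on red, each measured within about 1 mm of its mark's centre (red's centre worked out from the spacing of the other three). They are released with the jar and pedal left alone, and the job was handed in at about 23.5 s; no verdict was returned.

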